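# Slide the dip pot to the keep-warm ring

### The arm

A 7-joint arm with a two-finger parallel gripper is mounted at the origin on the work surface. World frame = base frame: x ahead of the robot, y to its left, z up, the work surface at z = 0. Lengths are in m, angles in rad, forces in N, time in s.
With the tool pointing down it reaches from about 0.35 to 0.9 m from the base axis. Payload 7.2 kg.
Tool frame: the origin (TCP) lies midway between the tips of the shut fingers; the grasp point (between the pads) lies 19 mm behind it; z points along the fingers, y is the line along which they close (so a half turn about z gives the same grasp; the last joint's range is limited). The gripper opens to 88 mm and grips with 3 to 60 N. Pads are 20 mm wide; open, the fingers measure 115 mm over their backs; the gripper's body (75 mm by 178 mm) begins 61 mm behind the grasp point.
Start: joints at [1.172, 0.411, -0.013, 1.596, 0.006, 1.134, -0.082], TCP at [0.203, -0.591, 0.223] pointing down, gripper open.
Joint ranges: [-2.95, 2.95], [-0.29, 1.99], [-1.47, 1.44], [0.14, 2.54], [-1.03, 4.17], [0.13, 1.85], [-2.86, 2.86]. Speed limits (rad/s): [2.39, 2.39, 3.01, 3.01, 3.14, 3.14, 3.14].

### API

Orientations are given as a unit quaternion [x, y, z, w].
In Python, from station import * gives the robot as it stands.
- The arm moves only by the tool step_arm, never from a script. Its argument "rows" is a list of rows, each a list of 3 entries, a list of its own where there are three numbers: the closure, from 0 (fully open) to 1 (shut), then the shift along the tool's x, y, z as a fraction of full scale, then the turn about the tool's z as a fraction of full scale. A call has exactly 8 rows; each row shifts and turns the commanded pose from where the row before left it, along the tool's axes as they then stand; what a row does not reach is not made up. Full scale, the value 1, is 0.03 m for a shift and 5 degrees for a turn. A row lasts 1/10 s, in which the tool goes at most 50 mm and 8.59 degrees, less where a joint would pass 70% of its speed; a pose out of reach is approached as far as the arm can. A call with a number of a shift or a turn outside -1 to 1 is refused whole. A call with a gripper value outside its range is refused whole. The fingers move at their own pace and stop on an object; "grip_force" is the grip in N (left out, the last holds). Time passes only in rows, so rows that do not move let the fingers close, or fill a call up. It gives the time, the measured TCP pose, the force, the opening and the grip force at its end, in the units of the state.
- get_state(): the state, without advancing time (a new reading comes with each control period).
- capture(name): name is "scene" or "top" or "wrist"; returns a dict with "img" (480x640x3 uint8, red, green, blue), "K" (3x3 intrinsics, pixels), "R" (3x3) and "t" (3): a world point X has camera coordinates R X + t. Camera axes: x right, y down, z forward; pixel columns grow to the right and rows downward; lengths in m; the calibration is good to about 2 mm. The wrist camera is an equidistant fisheye: a pixel r from the principal point sees the ray r / f radians off the axis. A picture is of the moment at which its call begins. There is no depth.
- close_job(): hands the job in; it is judged then, once.
The state is a dict: "time_s": time; "joint_pos": joint angles; "joint_vel": joint speeds; "joint_efforts": joint torques, N m; "position": TCP position; "eef_rot": TCP orientation; "force": force on the tool from outside, world axes, zero at the start; "wrist_torque": the same for the moment, N m; "opening": finger opening in m; "grip_force": force on a finger pad.
Only numpy, scipy, OpenCV 4.12 (cv2) and the standard library are available. Lean on these libraries where they do the work, as an engineer would, in place of code of your own. Each camera call takes 0.05 s, during which the arm holds its last target. There are 200 camera calls.

### The job

The steel dip pot with the pale wooden grip is done: slide it along the workshop hot plate onto the middle of the empty green ring, so that its base stands wholly inside the ring, and let go. Keep it flat on the plate all the way, without lifting or tipping it, and leave the blue pot where it is.

Things in the scene. Friction and masses are not known exactly. Their poses are not given: they have to be found in the camera images.
- dip_pot_grip (a point): Centre of the pale wooden grip (upright, round, 34 mm diameter, 51 tall) on the lid of the loose pale silver steel dip pot, 81 above the pot's underside; z up, on its axis. Base diameter 100, lid rim 105 at height 50, shallow lid up to 55, grip top at 106; lid and grip are fixed to the pot. Ears reach 61 from the axis. 0.35 to 0.7 kg. All in mm. Stands on the red or yellow ring.
- green_ring: Green ring painted on the level, smooth dark top (330 x 420 mm, 50 above the bench) of the hot plate: outer diameter 148, inner 132. Origin: its centre on the surface; z up. Empty. Like red and yellow rings, a pot on each, make a triangle with it, centres 185 or more apart: the straight way from either pot to green is free. All in mm. Places of rings and pots vary.
- blue_pot_grip (a point): Centre of the black grip of the second loose pot, blue with a blue lid, of the same shape and size; 81 mm above its underside. It stands on the other occupied ring and must stay there.
Things that resemble listed ones, but are neither listed nor needed, are in the scene too. What is meant by the part that bears dip_pot_grip is not orange, pink or purple, and is the larger of those in its own colour.

How it is judged:
By the outcome, as a careful person would: the job done as asked, in the order asked, and still so for the second after the job is handed in, with the robot touching nothing.
It also fails if it takes over 29 s, if anything falls off the work surface, if the arm or the gripper's body presses on something with over 40 N, if the wrist force passes 120 N, or if a joint passes its speed limit or range.

## Working session

There is one attempt and no reset: what is moved stays moved. The work goes in short steps, Python scripts to look and compute and a tool call to move; the robot and the scene stay as the last step left them, time stands still between calls to the robot, and variables do not carry over. Pictures are saved under pics/ and viewed, at most 10 in all, crops included, and the job is handed in when it is done.

Besides the shell and the picture viewer there is one more tool, called after "Emit:" by a JSON object that holds its "op" and its "data". step_arm: Moves the arm, as the interface text tells. Shift numbers are shares of 0.03 m and turn numbers shares of 5 degrees, none past 1 either way. Its arguments: {"type":"object","properties":{"rows":{"type":"array","items":{"type":"array"}},"grip_force":{"type":"number"}},"required":["rows"]}

```bash
mkdir -p pics
cat > h.py <<'E'
from station import *
import numpy as np, cv2, pickle
def snap(cam,fn):
    c=capture(cam); cv2.imwrite('pics/'+fn+'.png',c['img'][:,:,::-1]); pickle.dump(c,open(fn+'.pkl','wb')); return c
def px2w(c,u,v,z,fish=False):
    K=np.array(c['K']);R=np.array(c['R']);t=np.array(c['t'])
    x=(u-K[0,2])/K[0,0];y=(v-K[1,2])/K[1,1]
    if fish:
        r=np.hypot(x,y); s=np.sin(r)/max(r,1e-9); d=np.array([x*s,y*s,np.cos(r)])
    else: d=np.array([x,y,1.])
    d=R.T@d; o=-R.T@t
    return o+d*(z-o[2])/d[2]
E
python3 - <<'E'
from h import *
for n in('top','scene'):
    c=snap(n,n+'0'); print(np.round(-np.array(c['R']).T@c['t'],3))
s=get_state(); print(s['time_s'],s['position'],s['eef_rot'],s['opening'],s['force'])
E
```

```text
[0.291 0.096 1.488]
[ 1.157 -0.524  1.019]
0.1 [ 0.2028342  -0.59070518  0.22190362] [ 9.86349422e-01  1.64664263e-01 -1.63319982e-04 -6.86358358e-04] 0.08775439081314305 [ 0.03527038  0.4887868  -0.9418424 ]
```

View pics/top0.png

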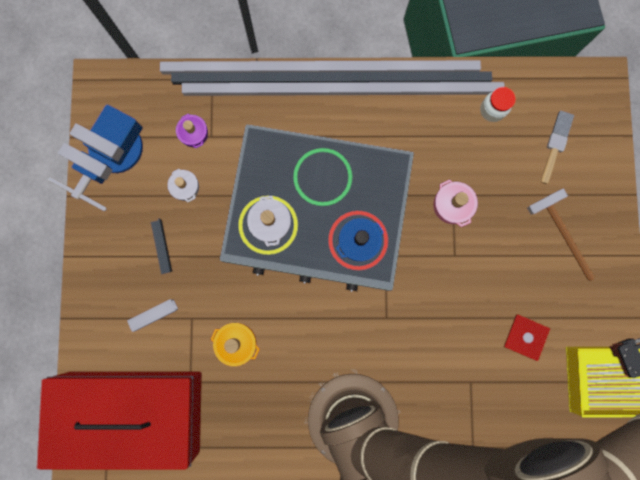

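View pics/scene0.png

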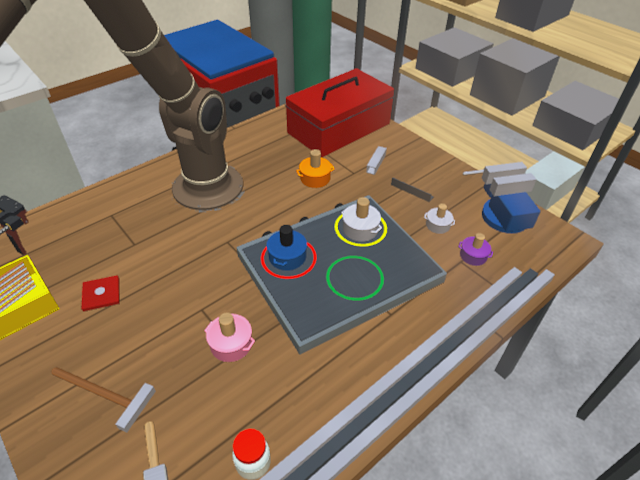

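Top view: candidates are the large silver pot on the yellow ring (268,219), small silver off the plate (182,185), orange (234,344), pink (457,203) and purple (191,130). The blue pot is at (361,239) on red, and green is empty at (323,177). I choose the large silver one; next I measure it and check it in a close crop.

Run:
```python
from h import *
for n in('top0','scene0'):
    c=pickle.load(open(n+'.pkl','rb')); im=c['img']; h=cv2.cvtColor(im,cv2.COLOR_RGB2HSV)
    roi=np.zeros(im.shape[:2],np.uint8)
    a=(220,415,125,290) if n=='top0' else (240,445,190,350)
    roi[a[2]:a[3],a[0]:a[1]]=1
    def pts(lo,hi):
        m=cv2.inRange(h,lo,hi)*roi; k,l,s,ce=cv2.connectedComponentsWithStats(m); i=1+np.argmax(s[1:,4]); return np.argwhere(l==i)[:,::-1],s[i],ce[i]
    g,s,_=pts((45,100,60),(80,255,255)); w=np.array([px2w(c,u,v,.05)[:2] for u,v in g],np.float32)
    (cx,r)=cv2.minEnclosingCircle(w); print(n,'green',cx,r)
    b,s,ce=pts((8,60,90),(22,200,255)); print('grip px',s,ce)
    print('grip mid z.131 / top .156',px2w(c,*ce,.131),px2w(c,*ce,.156))
    if n=='top0': print('blue grip', px2w(c,361,238,.15))
    else: pass
    if n=='top0': A=im[170:280,215:400]
    else: B=im[190:300,240:425]
cv2.imwrite('pics/crop.png',cv2.resize(np.vstack([A,B]),None,fx=2.6,fy=2.6,interpolation=cv2.INTER_CUBIC)[:,:,::-1])
```

```text
top0 green (0.6101567149162292, 0.07439690828323364) 0.07520784437656403
grip px [ 255  125  160  165 3808] [379.52310924 178.45982143]
grip mid z.131 / top .156 [ 0.58671659 -0.06144716  0.131     ] [ 0.58127771 -0.05854954  0.156     ]
blue grip [ 0.44096639 -0.01365458  0.15      ]
scene0 green (0.6096104383468628, 0.07417480647563934) 0.07535836100578308
grip px [ 240  190  205   80 6703] [340.65716843 211.50246158]
grip mid z.131 / top .156 [0.4676921  0.15041378 0.131     ] [0.48708152 0.13143454 0.156     ]
```

View pics/crop.png

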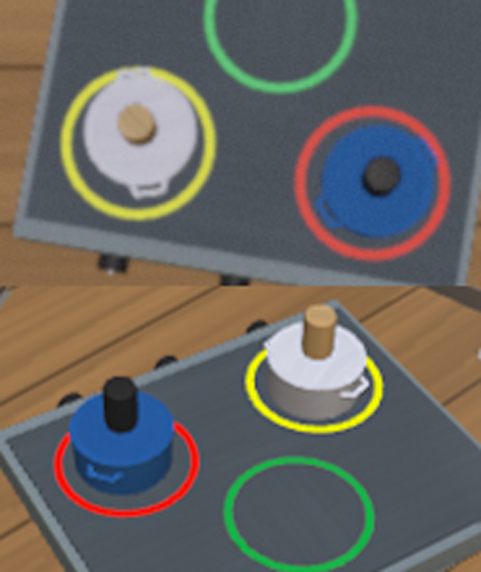

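The crop confirms the large silver pot with the pale grip. Its grip top is at about (268.1,216.9) in the top view and (363.1,200.4) in the scene view. Both cameras agree on green at (0.610,0.074).

```bash
cat >> h.py <<'E'
from scipy.spatial.transform import Rotation as Rn
def todo(target):
    s=get_state(); R=Rn.from_quat(s['eef_rot']); d=np.array(target)-s['position']
    print('t',s['time_s'],'pos',np.round(s['position'],4),'yaw x',np.round(R.as_matrix()[:,0],3),'units',np.round(R.inv().apply(d)/.03,2),'open',s['opening'],'gf',s['grip_force'],'F',np.round(s['force'],1))
E
python3 - <<'E'
from h import *
for n,p in(('top0',(268.1,216.9)),('scene0',(363.1,200.4))):
    g=px2w(pickle.load(open(n+'.pkl','rb')),*p,.156); print(g)
todo([g[0],g[1],.222])
E
```

```text
[0.49048436 0.20333124 0.156     ]
[0.49283907 0.2066604  0.156     ]
t 0.1 pos [ 0.2028 -0.5907  0.2219] yaw x [ 0.946  0.325 -0.   ] units [ 17.78 -22.     0.03] open 0.08775439081314305 gf 0.0 F [ 0.   0.5 -0.9]
```

Emit:
{"op": "step_arm", "data": {"rows": [[0,[1,-0.9,0],0],[0,[1,-0.9,0],0],[0,[1,-0.9,0],0],[0,[1,-0.9,0],0],[0,[1,-0.9,0],0],[0,[1,-0.9,0],0],[0,[1,-0.9,0],0],[0,[1,-0.9,0],0]], "grip_force": 25}}

```text
time_s: 0.9
position: [0.3602, -0.3072, 0.2225]
eef_rot: [0.986, 0.165, -0.0, -0.0]
force: [0.8, -0.5, -0.2]
opening: 0.0877
grip_force: 0.0
```

Emit:
{"op": "step_arm", "data": {"rows": [[0,[1,-0.9,0],0],[0,[1,-0.9,0],0],[0,[1,-0.9,0],0],[0,[1,-0.9,0],0],[0,[1,-0.9,0],0],[0,[1,-0.9,0],0],[0,[0.8,-0.9,0],0],[0,[0.6,-0.9,0],0]]}}

```text
time_s: 1.7
position: [0.5002, -0.0307, 0.2223]
eef_rot: [0.986, 0.165, -0.0, -0.0]
force: [0.0, -1.2, -0.1]
opening: 0.0879
grip_force: 0.0
```

```bash
python3 -c "
from h import *
todo([.4915,.205,.222])"
```

```text
t 1.7 pos [ 0.5002 -0.0307  0.2223] yaw x [ 0.946  0.325 -0.   ] units [ 2.28 -7.52  0.01] open 0.08785370166303098 gf 0.0 F [ 0.  -1.2 -0.1]
```

Emit:
{"op": "step_arm", "data": {"rows": [[0,[0.3,-1,0],0],[0,[0.3,-1,0],0],[0,[0.3,-1,0],0],[0,[0.3,-1,0],0],[0,[0.3,-1,0],0],[0,[0.3,-1,0],0],[0,[0.2,-0.8,0],0],[0,[0,0,0],0]]}}

```text
time_s: 2.5
position: [0.489, 0.1838, 0.2225]
eef_rot: [0.986, 0.167, -0.0, -0.001]
force: [-0.3, -1.0, -0.9]
opening: 0.0879
grip_force: 0.0
```

```bash
python3 -c "
from h import *
snap('wrist','w1')
todo([.4915,.205,.222])"
```

```text
t 2.55 pos [0.4894 0.1815 0.2223] yaw x [ 0.945  0.328 -0.001] units [ 0.32 -0.72  0.01] open 0.08773817053779463 gf 0.0 F [ 0.  -0.7  0.1]
```

View pics/w1.png

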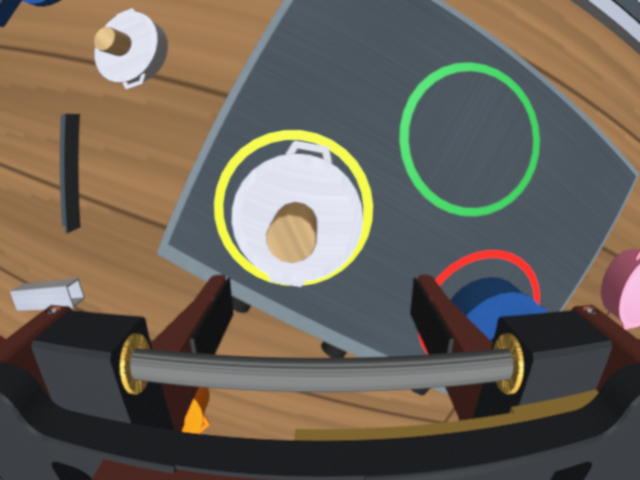

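Wrist view: the grip top is at about (291,241), left of the finger midline, and green is at about (470,139).

```bash
python3 -c "
from h import *
c=pickle.load(open('w1.pkl','rb'))
print(px2w(c,470,139,.05,True)); g=px2w(c,291,241,.156,True); print(g)
todo([g[0],g[1],.222]);todo([.4915,.205,.222])"
```

```text
[0.60687605 0.07674062 0.05      ]
[0.48985299 0.20435824 0.156     ]
t 2.55 pos [0.4894 0.1815 0.2223] yaw x [ 0.945  0.328 -0.001] units [ 0.26 -0.72  0.01] open 0.08773817053779463 gf 0.0 F [ 0.  -0.7  0.1]
t 2.55 pos [0.4894 0.1815 0.2223] yaw x [ 0.945  0.328 -0.001] units [ 0.32 -0.72  0.01] open 0.08773817053779463 gf 0.0 F [ 0.  -0.7  0.1]
```

Emit:
{"op": "step_arm", "data": {"rows": [[0,[0.3,-0.7,0],0],[0,[0,0,0.6],0],[0,[0,0,0.6],0],[0,[0,0,0.6],0],[0,[0,0,0.6],0],[0,[0,0,0.6],0],[0,[0,0,0.4],0],[0,[0,0,0],0]]}}

```text
time_s: 3.35
position: [0.4911, 0.2011, 0.119]
eef_rot: [0.986, 0.164, -0.002, 0.001]
force: [0.7, -0.4, 0.3]
opening: 0.0876
grip_force: 0.0
```

```bash
python3 -c "
from h import *
todo([.4905,.2045,.120])"
```

```text
t 3.35 pos [0.4911 0.2011 0.119 ] yaw x [ 0.946  0.324 -0.003] units [ 0.02 -0.11 -0.03] open 0.0875665739519661 gf 0.0 F [ 0.7 -0.4  0.3]
```

Emit:
{"op": "step_arm", "data": {"rows": [[0.3,[0,-0.1,0],0],[0.5,[0,0,0],0],[0.6,[0,0,0],0],[0.7,[0,0,0],0],[0.8,[0,0,0],0],[1,[0,0,0],0],[1,[0,0,0],0],[1,[0,0,0],0]], "grip_force": 25}}

```text
time_s: 4.15
position: [0.4909, 0.2057, 0.1207]
eef_rot: [0.986, 0.165, 0.0, -0.0]
force: [-0.2, 0.4, 0.8]
opening: 0.0338
grip_force: 25.0
```

```bash
python3 -c "
from h import *
todo([.61,.0745,.120])"
```

```text
t 4.15 pos [0.4909 0.2057 0.1207] yaw x [0.946 0.325 0.   ] units [2.34 5.43 0.02] open 0.033811242626683724 gf 25.00009685754776 F [-0.2  0.4  0.8]
```

Emit:
{"op": "step_arm", "data": {"rows": [[1,[0.05,0.12,0.01],0],[1,[0.1,0.24,0],0],[1,[0.15,0.34,0],0],[1,[0.15,0.34,0],0],[1,[0.15,0.34,0],0],[1,[0.15,0.34,0],0],[1,[0.15,0.34,0],0],[1,[0.15,0.34,0],0]]}}

```text
time_s: 4.95
position: [0.545, 0.1469, 0.1207]
eef_rot: [0.986, 0.164, 0.0, -0.0]
force: [-1.9, 2.5, 6.4]
opening: 0.0338
grip_force: 25.0
```

```bash
python3 -c "
from h import *
todo([.61,.0745,.120])"
```

```text
t 4.95 pos [0.545  0.1469 0.1207] yaw x [0.946 0.324 0.001] units [1.27 2.99 0.02] open 0.033808790745835635 gf 25.001136660575867 F [-1.9  2.5  6.4]
```

Emit:
{"op": "step_arm", "data": {"rows": [[1,[0.15,0.34,0],0],[1,[0.15,0.36,0],0],[1,[0.2,0.45,0],0],[1,[0.2,0.45,0],0],[1,[0.2,0.45,0],0],[1,[0.2,0.45,0],0],[1,[0.12,0.35,0],0],[1,[0.06,0.15,0],0]]}}

```text
time_s: 5.75
position: [0.6108, 0.0732, 0.1207]
eef_rot: [0.987, 0.164, 0.0, 0.0]
force: [-1.6, 3.7, 6.5]
opening: 0.0337
grip_force: 25.0
```

```bash
python3 -c "
from h import *
todo([.61,.0745,.120])
snap('top','top1');snap('wrist','w2')
a=cv2.imread('pics/top1.png')[120:290,215:420]; cv2.imwrite('pics/c1.png',cv2.resize(a,None,fx=3,fy=3))"
```

```text
t 5.75 pos [0.6108 0.0732 0.1207] yaw x [0.946 0.323 0.001] units [-0.01 -0.05  0.02] open 0.03367751575999902 gf 25.00123143196106 F [-1.6  3.7  6.5]
```

View pics/w2.png

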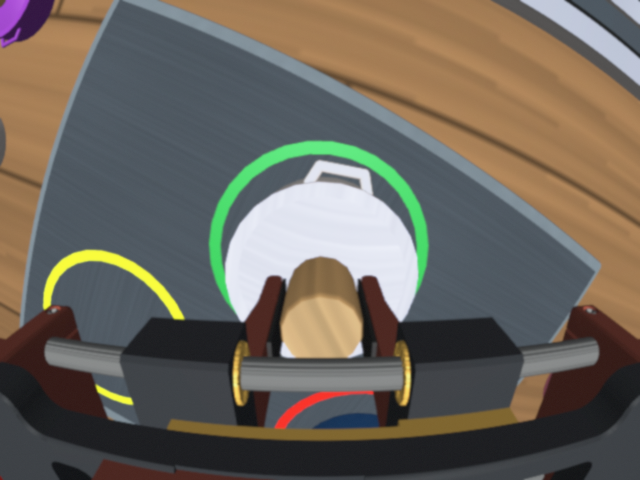

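The pot sits centred in the green ring (lid centre about (320,265)). Next I release, rise and check.

Emit:
{"op": "step_arm", "data": {"rows": [[1,[0,0,0],0],[0.5,[0,0,0],0],[0.3,[0,0,0],0],[0,[0,0,0],0],[0,[0,0,0],0],[0,[0,0,0],0],[0,[0,0,-0.3],0],[0,[0,0,-0.6],0]]}}

```text
time_s: 6.65
position: [0.6086, 0.0749, 0.1468]
eef_rot: [0.986, 0.165, -0.001, -0.0]
force: [0.6, -0.5, 0.2]
opening: 0.0853
grip_force: 0.0
```

Emit:
{"op": "step_arm", "data": {"rows": [[0,[0,0,-0.8],0],[0,[0,0,-1],0],[0,[0,0,-1],0],[0,[-1,0,0],0],[0,[-1,0,0],0],[0,[-1,0,0],0],[0,[-1,0,0],0],[0,[0,0,0],0]]}}

```text
time_s: 7.45
position: [0.4934, 0.0348, 0.2322]
eef_rot: [0.986, 0.164, -0.0, 0.001]
force: [-1.2, 0.3, 0.0]
opening: 0.0877
grip_force: 0.0
```

```bash
python3 -c "
from h import *
todo([.61,.0745,.120])
c=snap('wrist','w3'); snap('scene','scene3')
a=cv2.imread('pics/scene3.png')[180:350,230:450]; b=cv2.imread('pics/w3.png')
cv2.imwrite('pics/c3.png',np.hstack([cv2.resize(a,(440,340)),cv2.resize(b,(360,340))]))
h=cv2.cvtColor(c['img'],cv2.COLOR_RGB2HSV); m=cv2.inRange(h,(45,100,60),(80,255,255))
w=np.array([px2w(c,u,v,.05,True)[:2] for v,u in np.argwhere(m)],np.float32); print(cv2.minEnclosingCircle(w))"
```

```text
t 7.45 pos [0.4934 0.0348 0.2322] yaw x [ 0.946  0.324 -0.001] units [4.11 0.   3.74] open 0.08766784422436459 gf 0.0 F [-1.2  0.3  0. ]
((0.6090105772018433, 0.07328536361455917), 0.07498791813850403)
```

View pics/c3.png

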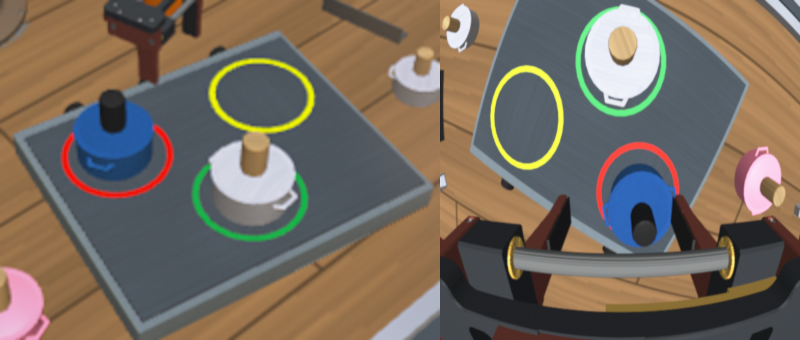

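The silver pot stands centred in green (about (252,185) in the left half), and the blue pot is still on red and the gripper is clear.

```bash
python3 -c "
from station import *
print(close_job())"
```

```text
the job is handed in; nothing more can be done
None
```

The silver dip pot was slid flat along the plate onto the middle of the green ring and released, the blue pot still stands on the red ring, and the job was handed in at about 7.5 s.

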